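# Snap shut the cover of the loaded battery box

### The job

Two battery boxes of the same make are screwed to the bench with their white covers slid back; one has two cells in its bay, the other is empty. Close the box that holds the cells: slide its cover along the rails fully home, until the tab at its front snaps over the end wall. Leave the empty box's cover as it is, and let go.

Things in the scene. Friction and masses are not known exactly. Their poses are not given: they have to be found in the camera images.
- loaded_grip (a point): Top centre of the white grip block on the cover of the LOADED box (two 18 x 65 mm cells in its bay); moves with the cover. Block 14 mm along the slide (x), 30 mm across (y), 16 mm high, top 46 mm above the bench, standing on the cover plate (top at 30 mm). Axes: z up, +x the way the cover slides SHUT. Box: fixed, grey, 160 mm along x, 66 mm wide, rails 33.5 mm high, bay in its +x half.
- loaded_lid (a joint): Slide of the loaded box's cover, in m: 0 = fully home at the end wall, growing as it slides open (towards -x), to 0.064. Friction about 1 N. From about 0.012 on the tab rides up over the end wall, which takes a firm push of up to about 10 N; at about 0.0015 it drops over the wall and then holds the cover shut.
- loaded_tab (a joint): Upward bending of the springy tongue (18 mm wide, 42 mm long, hook pointing down at its end) at the cover's +x end, in rad: 0 = straight, about 0.07 while its hook rides over the end wall, 0 again once it has snapped over.
- empty_grip (a point): The same point on the cover of the other, EMPTY box, otherwise identical and also open, which must be left alone. Either box may be the left one.

How it is judged:
By the outcome, as a careful person would: the job done as asked, in the order asked, and still so for the second after the job is handed in, with the robot touching nothing.
It also fails if it takes over 32 s, if anything falls off the work surface, if the arm or the gripper's body presses on something with over 40 N, if the wrist force passes 120 N, or if a joint passes its speed limit or range.

### The arm

A 7-joint arm with a two-finger parallel gripper is mounted at the origin on a cart in front of the work surface, level with it; the furniture and walls round the work are solid. World frame = base frame: x ahead of the robot, y to its left, z up, the work surface at z = 0. Lengths are in mm, angles in rad, forces in N, time in s.
With the tool pointing down it reaches from about 400 to 850 mm from the base axis. Payload 10.4 kg.
Tool frame: the origin (TCP) lies midway between the tips of the shut fingers; the grasp point (between the pads) lies 19 mm behind it; z points along the fingers, y is the line along which they close (so a half turn about z gives the same grasp; the last joint's range is limited). The gripper opens to 87 mm and grips with 3 to 60 N. Pads are 19 mm wide; open, the fingers measure 117 mm over their backs; the gripper's body (75 mm by 190 mm) begins 51 mm behind the grasp point.
Start: joints at [-1.293, 0.332, -0.065, 1.46, 0.022, 1.35, -0.088], TCP at [185.164, 596.964, 222.576] pointing down, gripper open.
Joint ranges: [-2.6, 2.6], [-0.5, 2.12], [-1.47, 1.34], [0.16, 2.42], [-1.27, 4.41], [0.06, 2.06], [-2.6, 2.6]. Speed limits (rad/s): [2.22, 2.22, 2.79, 2.79, 3.14, 3.14, 3.14].

### API

Orientations are given as a rotation vector (axis times angle).
In Python, from workcell import r gives the robot as it stands.
- The arm moves only by the tool servo_tool, never from a script. Its argument "targets" is a list of rows, each an object of numbers: "x", "y", "z": the shift along the tool's x, y, z in m; "yaw": the turn about the tool's z in degrees; "claw": the opening, from 0 (shut) to 1 (fully open). In form: [{"x": .., "y": .., "z": .., "yaw": .., "claw": ..}, ...]. A call has 1 to 10 rows; each row shifts and turns the commanded pose from where the row before left it, along the tool's axes as they then stand; what a row does not reach is not made up. A row lasts 1/10 s, in which the tool goes at most 50 mm and 8.59 degrees, less where a joint would pass 70% of its speed; a pose out of reach is approached as far as the arm can. A call is refused whole if a number of a shift passes 0.05 or a number of a turn 8.59, either way. A call with a gripper value outside its range is refused whole. The fingers move at their own pace and stop on an object; "force" is the grip in N (left out, the last holds). Time passes only in rows, so rows that do not move let the fingers close. It gives the time, the measured TCP pose, the force, the opening and the grip force at its end, in the units of the state.
- r.get_obs(): the state, without advancing time (a new reading comes with each control period).
- r.capture(name): name is "scene" or "top"; returns (picture, depth): 420x560x3 uint8, blue, green, red; 420x560 float32, mm along the optical axis (not along the pixel's ray), 0 where there is no reading.
- r.camera_params(name): a dict with "fov_y" (degrees; the focal length in pixels is half the picture's height over the tangent of half this angle, whatever the lens; pixels are square), "cx", "cy" (the principal point, pixels), "eye" and "attitude" of the camera in the world. Camera axes: x right, y up, looking along -z (the intrinsics and any distortion apply to the point x, -y, -z); pixel columns grow to the right and rows downward; lengths in mm; the calibration is good to about 2 mm. A picture is of the moment at which its call begins. camera_params takes no time and is no camera call.
- r.hand_in(): hands the job in; it is judged then, once.
The state is a dict: "t": time; "joint_pos": joint angles; "joint_vel": joint speeds; "tau": joint torques, N m; "ee_pos": TCP position; "tcp_rot": TCP orientation; "ft_force": force on the tool from outside, world axes, zero at the start; "torque": the same for the moment, N m; "width": finger opening in mm; "gripper_force": force on a finger pad.
Only numpy, scipy, OpenCV 4.12 (cv2) and the standard library are available. Lean on these libraries where they do the work, as an engineer would, in place of code of your own. Each camera call takes 0.05 s, during which the arm holds its last target. There are 200 camera calls.

## Working session

There is one attempt and no reset: what is moved stays moved. The work goes in short steps, Python scripts to look and compute and a tool call to move; the robot and the scene stay as the last step left them, time stands still between calls to the robot, and variables do not carry over. Pictures are saved under pics/ and viewed, at most 10 in all, crops included, and the job is handed in when it is done.

Besides the shell and the picture viewer there is one more tool, called after "Call:" as a command line: name --argument value ..., lists and objects as JSON in quotes. servo_tool: Moves the arm, as the interface text tells. Its arguments: {"type":"object","properties":{"targets":{"type":"array"},"force":{"type":"number"}},"required":["targets"]}

```bash
mkdir -p pics; ls; python3 - <<'E'
from workcell import r
import cv2,numpy as np
for n in("top","scene"):
    p,d=r.capture(n); cv2.imwrite(f"pics/{n}0.png",p); np.save(f"pics/{n}0.npy",d); print(r.camera_params(n))
print(r.get_obs())
E
```

```text
pics
{'fov_y': 47.29308246523838, 'cx': 278.5877780432695, 'cy': 210.90774837364492, 'eye': array([425.04489092,  -8.13808428, 920.25638073]), 'attitude': array([ 0.09997515, -0.11555695, -1.5864503 ])}
{'fov_y': 54.02007004336751, 'cx': 276.7290464771932, 'cy': 206.49517041782835, 'eye': array([141.05337553, 495.32930892, 652.47047076]), 'attitude': array([ 0.34945854, -1.0157098 , -2.34499233])}
{'t': 0.1, 'joint_pos': array([-1.29257785,  0.33285228, -0.06468429,  1.46087598,  0.02158762,
        1.34990749, -0.08848008]), 'joint_vel': array([-0.00176758, -0.00106864, -0.0003538 , -0.00122672, -0.00014742,
        0.00058042, -0.0012867 ]), 'tau': array([ 3.25216992e-03, -6.24531126e+01,  2.58420833e-02, -3.90726328e+01,
       -6.14264351e-02,  3.65126110e-02,  5.23266363e-05]), 'ee_pos': array([185.09119368, 596.58682989, 221.79732461]), 'tcp_rot': array([-4.70688495e-01, -3.10598136e+00,  2.10496479e-03]), 'ft_force': array([0.45577921, 0.706034  , 0.84241893]), 'torque': array([-0.05095273,  0.00662018, -0.01686014]), 'gripper_force': 0.0, 'width': 87.18262127477965}
```

View pics/top0.png

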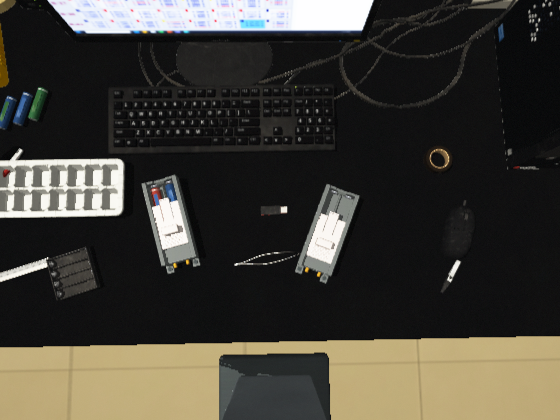

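View pics/scene0.png

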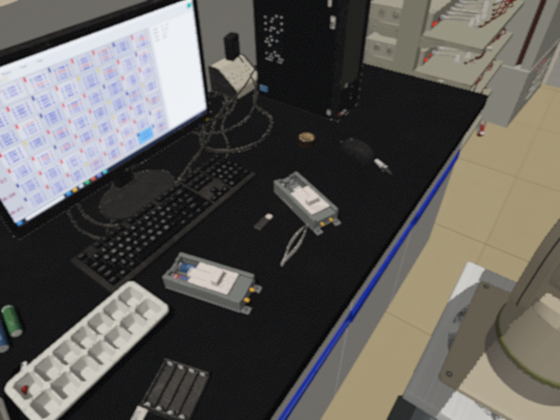

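The loaded box (red and blue cells) is the left one in the top view, around (170,222), with its grip near (170,227). The empty box is at about (328,235). Both bays face up in the picture (world +x).

```bash
cat > h.py <<'E'
import numpy as np,cv2
from scipy.spatial.transform import Rotation as R
def cloud(c,d):
    h,w=d.shape; f=h/2/np.tan(np.radians(c["fov_y"]/2))
    v,u=np.mgrid[:h,:w]
    P=np.stack([(u-c["cx"])/f*d,-(v-c["cy"])/f*d,-d],-1)
    return P@R.from_rotvec(c["attitude"]).as_matrix().T+c["eye"]
E
python3 - <<'E'
from h import *
from workcell import r
for n,(u0,u1,v0,v1) in {"top":(135,205,170,278),"scene":(155,265,245,320)}.items():
    p=cv2.imread(f"pics/{n}0.png");d=np.load(f"pics/{n}0.npy");W=cloud(r.camera_params(n),d)
    s=np.s_[v0:v1,u0:u1];X=W[s].reshape(-1,3);C=p[s].reshape(-1,3);k=d[s].ravel()>0;X=X[k];C=C[k]
    print(n,"bench z",np.median(X[X[:,2]<12,2]))
    def rect(m,t):
        q=X[m]; 
        if len(q)<4: print(t,len(q));return
        (c,sz,a)=cv2.minAreaRect(q[:,:2].astype(np.float32)); print(t,len(q),np.round(c,1),np.round(sz,1),round(a,1),"mean",q.mean(0).round(1))
    box=(X[:,2]>14)&(X[:,2]<60); rect(box,"box")
    wh=(C.min(1)>170)&(X[:,2]>15); rect(wh,"white"); 
    rect((X[:,2]>40)&(X[:,2]<60),"z>40"); rect((X[:,2]>42)&(X[:,2]<60),"z>42")
    print(np.histogram(X[:,2],bins=range(-6,60,3))[0])
    hi=X[(X[:,2]>40)&(X[:,2]<60)]
    f=4; big=cv2.resize(p[s],None,fx=f*1.3,fy=f*1.3,interpolation=cv2.INTER_CUBIC); cv2.imwrite(f"pics/{n}crop.png",big)
E
```

```text
top bench z 0.640604442291874
box 3008 [532.3 186.7] [168.5  66.6] 14.5 mean [531.1 185.6  29.4]
white 1170 [546.5 190.5] [124.4  51.3] 14.6 mean [528.5 185.6  32. ]
z>40 132 [515.9 182.4] [14.  29.6] 14.5 mean [515.7 181.7  46.2]
z>42 127 [515.8 182.5] [14.  29.5] 14.5 mean [515.8 182.   46.4]
[  74 1496 2345  450   73   49   51   95  128  369  346  465  851  538
   61    5   25   84   18    0    0]
scene bench z -0.05516713681413421
box 3008 [557.5 179.6] [185.7 185.9] 47.3 mean [531.1 196.1  27.9]
white 990 [545.4 214.9] [162.3  90.1] 58.9 mean [533.  201.8  30.7]
z>40 120 [515.  182.9] [14.4 31.2] 13.1 mean [513.9 184.1  44.9]
z>42 107 [515.2 183.1] [13.9 31.1] 15.0 mean [514.6 183.7  45.4]
[  31 2603 1983  168  125  187  166  157  183  456  341  647  690  337
   18   15   43   64    0    0    0]
```

View pics/topcrop.png

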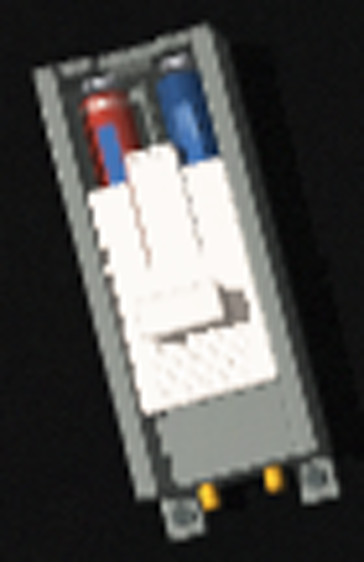

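The crop confirms two cells in the bay. The grip top is at (515.5, 182.6, 46), measuring 14 x 30 mm as specified, and both cameras agree. The slide direction is 14.5° from +x. I'll push the block from behind with shut fingers, after aligning tool -x with the slide.

Call:
servo_tool --targets '[{"yaw":-8,"claw":0},{"yaw":-8,"claw":0},{"yaw":-8,"claw":0},{"yaw":-7.7,"claw":0},{"x":-0.016,"y":-0.04,"claw":0},{"x":-0.016,"y":-0.04,"claw":0},{"x":-0.016,"y":-0.04,"claw":0},{"x":-0.016,"y":-0.04,"claw":0},{"x":-0.016,"y":-0.04,"claw":0},{"x":-0.016,"y":-0.04,"claw":0}]'

```text
validation failed for argument at $.ta...
```

Call:
servo_tool --targets '[{"x":-0.016,"y":-0.04,"claw":0},{"x":-0.016,"y":-0.04,"claw":0},{"x":-0.016,"y":-0.04,"claw":0},{"x":-0.016,"y":-0.04,"claw":0},{"x":-0.008,"y":-0.03,"claw":0},{"claw":0},{"claw":0}]'

```text
validation failed for argument at $.ta...
```

Both calls were rejected, probably because every key is required. I'll retry with complete rows.

Call:
servo_tool --targets '[{"x":0,"y":0,"z":0,"yaw":-8,"claw":0},{"x":0,"y":0,"z":0,"yaw":-8,"claw":0},{"x":0,"y":0,"z":0,"yaw":-8,"claw":0},{"x":0,"y":0,"z":0,"yaw":-7.7,"claw":0},{"x":-0.016,"y":-0.04,"z":0,"yaw":0,"claw":0},{"x":-0.016,"y":-0.04,"z":0,"yaw":0,"claw":0},{"x":-0.016,"y":-0.04,"z":0,"yaw":0,"claw":0},{"x":-0.016,"y":-0.04,"z":0,"yaw":0,"claw":0}]'

```text
t: 0.9
ee_pos: [287.8, 456.3, 222.2]
tcp_rot: [0.396, -3.116, 0.001]
ft_force: [0.8, 0.0, -0.6]
width: 31.1
gripper_force: 0.0
```

Call:
servo_tool --targets '[{"x":-0.016,"y":-0.04,"z":0,"yaw":0,"claw":0},{"x":-0.016,"y":-0.04,"z":0,"yaw":0,"claw":0},{"x":-0.016,"y":-0.04,"z":0.01,"yaw":0,"claw":0},{"x":-0.016,"y":-0.04,"z":0.015,"yaw":0,"claw":0},{"x":-0.016,"y":-0.04,"z":0.015,"yaw":0,"claw":0},{"x":-0.016,"y":-0.04,"z":0.015,"yaw":0,"claw":0},{"x":-0.016,"y":-0.04,"z":0.015,"yaw":0,"claw":0},{"x":-0.016,"y":-0.04,"z":0.015,"yaw":0,"claw":0},{"x":0,"y":0,"z":0,"yaw":0,"claw":0},{"x":0,"y":0,"z":0,"yaw":0,"claw":0}]'

```text
t: 1.9
ee_pos: [490.9, 179.1, 136.9]
tcp_rot: [0.392, -3.116, 0.001]
ft_force: [-0.2, 1.1, -0.0]
width: 0.2
gripper_force: 0.0
```

Call:
servo_tool --targets '[{"x":0.005,"y":-0.003,"z":0.03,"yaw":0,"claw":0},{"x":0,"y":0,"z":0.03,"yaw":0,"claw":0},{"x":0,"y":0,"z":0.02,"yaw":0,"claw":0},{"x":0,"y":0,"z":0.01,"yaw":0,"claw":0},{"x":0,"y":0,"z":0.01,"yaw":0,"claw":0},{"x":0,"y":0,"z":0,"yaw":0,"claw":0},{"x":0,"y":0,"z":0,"yaw":0,"claw":0}]'

```text
t: 2.6
ee_pos: [487.3, 176.5, 38.3]
tcp_rot: [-0.396, 3.116, 0.001]
ft_force: [0.2, 0.6, -0.5]
width: 0.6
gripper_force: 0.0
```

```bash
python3 - <<'E'
from workcell import r
import cv2
p,d=r.capture("scene"); cv2.imwrite("pics/s1.png",cv2.resize(p[200:330,140:300],None,fx=4,fy=4,interpolation=cv2.INTER_CUBIC))
print(r.get_obs()["ee_pos"],r.get_obs()["ft_force"])
E
```

```text
[487.4524626  176.42689956  38.44737591] [-0.69074322 -0.19401809 -0.06868075]
```

View pics/s1.png

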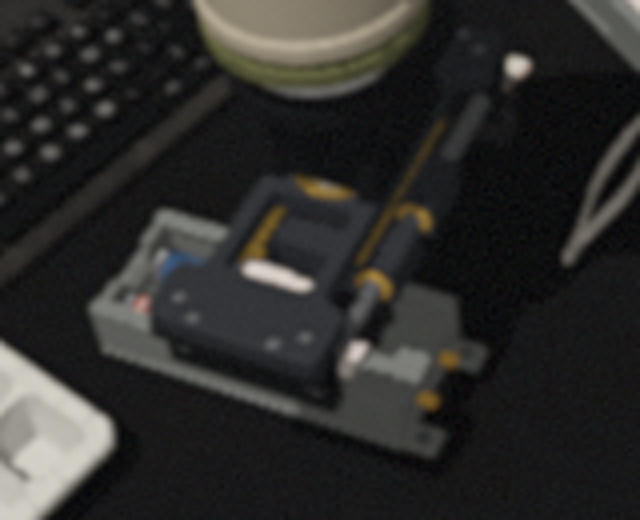

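The gripper sits over the loaded box, the fingertips are behind the grip block, and there is no contact force. Now I'll push.

Call:
servo_tool --targets '[{"x":-0.004,"y":0,"z":0.002,"yaw":0,"claw":0},{"x":-0.004,"y":0,"z":0,"yaw":0,"claw":0},{"x":-0.004,"y":0,"z":0,"yaw":0,"claw":0},{"x":-0.004,"y":0,"z":0,"yaw":0,"claw":0},{"x":-0.004,"y":0,"z":0,"yaw":0,"claw":0},{"x":-0.004,"y":0,"z":0,"yaw":0,"claw":0}]'

```text
t: 3.25
ee_pos: [510.4, 182.1, 35.5]
tcp_rot: [0.395, -3.116, -0.0]
ft_force: [-1.2, 0.1, 0.3]
width: 0.1
gripper_force: 0.6
```

Call:
servo_tool --targets '[{"x":-0.003,"y":0,"z":0,"yaw":0,"claw":0},{"x":-0.003,"y":0,"z":0,"yaw":0,"claw":0},{"x":-0.003,"y":0,"z":0,"yaw":0,"claw":0},{"x":-0.003,"y":0,"z":0,"yaw":0,"claw":0},{"x":-0.003,"y":0,"z":0,"yaw":0,"claw":0}]'

```text
t: 3.75
ee_pos: [524.8, 185.8, 35.5]
tcp_rot: [0.396, -3.117, -0.0]
ft_force: [-1.2, -0.2, 1.0]
width: 0.2
gripper_force: 0.6
```

Call:
servo_tool --targets '[{"x":-0.002,"y":0,"z":0,"yaw":0,"claw":0},{"x":-0.002,"y":0,"z":0,"yaw":0,"claw":0},{"x":-0.002,"y":0,"z":0,"yaw":0,"claw":0},{"x":-0.002,"y":0,"z":0,"yaw":0,"claw":0}]'

```text
t: 4.15
ee_pos: [531.6, 187.5, 35.3]
tcp_rot: [0.395, -3.115, 0.0]
ft_force: [-9.0, -1.5, 2.3]
width: 0.1
gripper_force: 4.5
```

```bash
python3 - <<'E'
from workcell import r
import cv2
p,d=r.capture("top"); cv2.imwrite("pics/t2.png",cv2.resize(p[160:290,120:280],None,fx=4,fy=4,interpolation=cv2.INTER_CUBIC))
print(r.get_obs()["ee_pos"],r.get_obs()["ft_force"])
E
```

```text
[531.91974816 187.62506167  35.26899741] [-2.99231985 -0.54318253 -1.47274524]
```

View pics/t2.png

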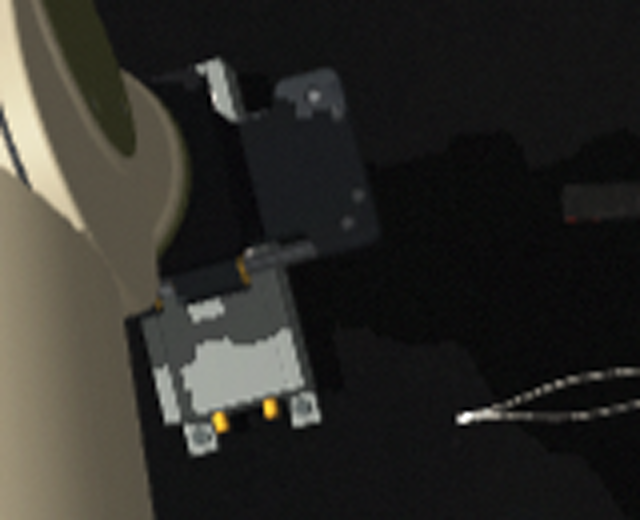

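The gripper hides the front of the box, but the 9 N force shows the tab is on its ramp. I'll keep going in small steps.

Call:
servo_tool --targets '[{"x":-0.002,"y":0,"z":0,"yaw":0,"claw":0},{"x":-0.002,"y":0,"z":0,"yaw":0,"claw":0},{"x":-0.002,"y":0,"z":0,"yaw":0,"claw":0}]'

```text
t: 4.5
ee_pos: [538.3, 189.3, 35.4]
tcp_rot: [0.396, -3.116, 0.0]
ft_force: [-2.4, -0.6, -1.4]
width: 0.5
gripper_force: 1.1
```

Call:
servo_tool --targets '[{"x":-0.001,"y":0,"z":0,"yaw":0,"claw":0},{"x":-0.001,"y":0,"z":0,"yaw":0,"claw":0},{"x":-0.001,"y":0,"z":0,"yaw":0,"claw":0}]'

```text
t: 4.8
ee_pos: [540.8, 189.9, 35.6]
tcp_rot: [0.395, -3.116, 0.0]
ft_force: [-6.7, -1.5, 4.2]
width: 0.7
gripper_force: 3.5
```

Call:
servo_tool --targets '[{"x":-0.001,"y":0,"z":0,"yaw":0,"claw":0},{"x":-0.001,"y":0,"z":0,"yaw":0,"claw":0}]'

```text
t: 5.0
ee_pos: [541.0, 189.9, 35.4]
tcp_rot: [0.395, -3.112, 0.001]
ft_force: [-14.7, -4.2, 11.9]
width: 0.3
gripper_force: 7.9
```

Call:
servo_tool --targets '[{"x":-0.001,"y":0,"z":0,"yaw":0,"claw":0},{"x":-0.001,"y":0,"z":0,"yaw":0,"claw":0}]'

```text
t: 5.2
ee_pos: [541.3, 190.0, 35.3]
tcp_rot: [0.395, -3.108, 0.002]
ft_force: [-23.5, -6.8, 19.6]
width: 0.4
gripper_force: 12.2
```

The block has stopped hard about 12 mm past the start of the ramp, which fits fully home. I'll back off, lift clear and look.

Call:
servo_tool --targets '[{"x":0.005,"y":0,"z":0,"yaw":0,"claw":0},{"x":0.007,"y":0,"z":0,"yaw":0,"claw":0},{"x":0.003,"y":0,"z":-0.02,"yaw":0,"claw":0},{"x":0,"y":0,"z":-0.04,"yaw":0,"claw":0},{"x":0,"y":0.03,"z":-0.04,"yaw":0,"claw":0},{"x":0.02,"y":0.04,"z":-0.02,"yaw":0,"claw":0},{"x":0.02,"y":0.04,"z":0,"yaw":0,"claw":0},{"x":0.02,"y":0.04,"z":0,"yaw":0,"claw":0},{"x":0.02,"y":0.04,"z":0,"yaw":0,"claw":0},{"x":0.02,"y":0.04,"z":0,"yaw":0,"claw":0}]'

```text
t: 6.2
ee_pos: [375.2, 386.3, 156.1]
tcp_rot: [-0.395, 3.115, 0.002]
ft_force: [-0.4, 0.3, 1.0]
width: 0.5
gripper_force: 0.0
```

Call:
servo_tool --targets '[{"x":0.02,"y":0.04,"z":0,"yaw":0,"claw":0},{"x":0.02,"y":0.04,"z":0,"yaw":0,"claw":0},{"x":0.02,"y":0.04,"z":0,"yaw":0,"claw":0},{"x":0.02,"y":0.04,"z":0,"yaw":0,"claw":0},{"x":0,"y":0,"z":0,"yaw":0,"claw":0},{"x":0,"y":0,"z":0,"yaw":0,"claw":0}]'

```text
t: 6.8
ee_pos: [258.1, 520.5, 155.6]
tcp_rot: [-0.399, 3.116, 0.001]
ft_force: [1.0, -0.4, -0.4]
width: 0.6
gripper_force: 0.0
```

```bash
python3 - <<'E'
from workcell import r
from h import *
p,d=r.capture("top"); cv2.imwrite("pics/t3.png",cv2.resize(p[165:285,130:370],None,fx=3.3,fy=3.3,interpolation=cv2.INTER_CUBIC))
W=cloud(r.camera_params("top"),d)
for u0,u1 in((135,205),(285,365)):
    s=np.s_[170:290,u0:u1]; X=W[s].reshape(-1,3)
    for a,b in((40,60),(15,60)):
        q=X[(X[:,2]>a)&(X[:,2]<b)]; print(len(q),cv2.minAreaRect(q[:,:2].astype(np.float32)),q[:,2].max())
o=r.get_obs();print(o["t"],o["ee_pos"],o["ft_force"])
# tab height profile along slide axis
X=W[160:290,135:205].reshape(-1,3); c=np.array([541,189.4]);sx=np.array([.968,.25]);n=np.array([-.25,.968])
t=(X[:,:2]-c)@sx; y=(X[:,:2]-c)@n
for a in range(0,100,4):
    k=(t>=a)&(t<a+4)&(abs(y)<8)&(X[:,2]>-50); 
    if k.any(): print(a,k.sum(),X[k,2].mean().round(1),end="; ")
E
```

```text
134 ((525.8543701171875, 191.99656677246094), (83.5687255859375, 30.550336837768555), 2.386223793029785) 50.88016024964793
3201 ((535.1408081054688, 187.70094299316406), (173.4056854248047, 66.99720764160156), 14.593791007995605) 50.88016024964793
130 ((485.79815673828125, -99.620361328125), (29.972675323486328, 14.27629566192627), 68.6620864868164) 50.41368079261531
2436 ((509.02899169921875, -108.84233093261719), (66.16815948486328, 168.15757751464844), 68.39116668701172) 50.41368079261531
6.85 [259.44032202 519.55536626 155.60150603] [ 0.71758314 -0.23978602 -0.06981456]
0 22 30.9; 4 14 30.2; 8 35 35.1; 12 20 45.6; 16 18 46.4; 20 21 46.2; 24 4 44.7; 28 15 30.8; 32 18 30.5; 36 17 30.5; 40 17 30.0; 44 19 29.2; 48 19 29.6; 52 18 29.4; 56 20 30.2; 60 20 29.4; 64 16 29.6; 68 18 29.6; 72 19 30.3; 76 17 30.9; 80 3 20.2; 84 4 -0.8; 88 16 0.7; 92 16 1.4; 96 18 0.6;
```

View pics/t3.png

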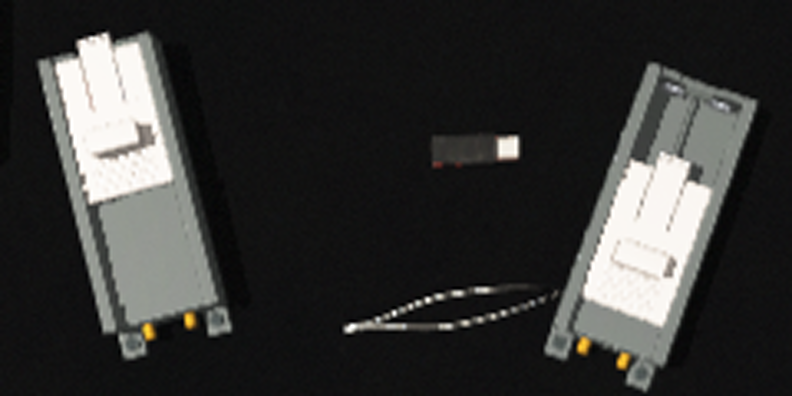

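The cover is home and its tab lies over the end wall near crop pixel (95,40). The empty box's cover hasn't moved. I'll check once more that the tab is straight (snapped), using averaged depth and the empty box's tab as reference.

```bash
python3 - <<'E'
from workcell import r
from h import *
for n in("top","scene"):
    D=[r.capture(n)[1] for _ in range(10)]; d=np.median(D,0); W=cloud(r.camera_params(n),d).reshape(-1,3)
    for nm,g,a in(("loaded",None,14.5),("empty",(485.8,-99.6),-21.5)):
        sx=np.array([np.cos(np.radians(a)),np.sin(np.radians(a))]);nn=np.array([-sx[1],sx[0]])
        if g is None:
            q=W[(W[:,2]>42)&(W[:,2]<50)&(np.hypot(W[:,0]-559,W[:,1]-194)<25)]; g=q[:,:2].mean(0); g=np.array(cv2.minAreaRect(q[:,:2].astype(np.float32))[0])
            print(n,"grip",g,"moved",np.hypot(*(g-[515.6,182.6])))
        t=(W[:,:2]-g)@sx;y=(W[:,:2]-g)@nn
        k=(t>14)&(abs(y)<7)&(t<56)&(W[:,2]>26)&(W[:,2]<38)
        c=np.polyfit(t[k],W[k,2],1); print(n,nm,"slope",c[0].round(3),"z at 50:",np.polyval(c,50).round(1),k.sum(), "ends",t[(abs(y)<7)&(W[:,2]>26)&(W[:,2]<38)&(t<80)].max().round(1))
        k=(t<-10)&(t>-24)&(abs(y)<15); print("  plate",np.median(W[k,2]).round(1))
E
```

```text
top grip [559.06506348 193.56797791] moved 44.82753932965953
top loaded slope -0.01 z at 50: 29.9 165 ends 61.5
  plate 30.7
top empty slope -0.008 z at 50: 30.0 166 ends 62.0
  plate 30.7
scene grip [0. 0.] moved 546.9790855233864<stdin>:8: RuntimeWarning: Mean of empty slice.
  ret = um.true_divide(
Traceback (most recent call last):
TypeError: expected non-empty vector for x
```

The loaded box's tab is as straight as the empty box's (slope -0.010 against -0.008; riding up would show about +0.07). It has snapped over, and the arm is clear.

```bash
python3 -c "
from workcell import r
print(r.hand_in())"
```

```text
the job is handed in; nothing more can be done
None
```

I closed the loaded box: its cover slid about 45 mm to a hard stop and its tab now lies straight over the end wall. The empty box's cover wasn't touched, the arm is clear, and I handed the job in well inside the 32 s limit; no verdict came back.

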